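Slide the torch cover home in the gluing jig

TASK

On the repair bench, use the shut fingertips to push the yellow torch cover across the jig plate until its long side lies flat against the long blue rail, well before the pocket. Then slide it along the rail, keeping it against the rail, until it is fully home in the corner pocket, touching both rail and end stop. Never take it between the fingers or lift it, leave the other things on the bench alone, and finish clear of everything.

Things in the scene. Friction and masses are not known exactly. Their poses are not given: they have to be found in the camera images.
- jig: Fixed aluminium plate, 150 mm (its x) by 280 (its y), 8 thick, on the bench; origin at the centre of its underside. Three blue walls, 12 mm thick, stand 10 mm above the plate: the long rail along y on the +x side (inner face x = +50, y = -115 to +140), the end stop across the -y end, and a short guide. Together they form the corner pocket, 40 mm wide, open to +y.
- jig_corner (a point): Inner corner of the pocket, where rail face, stop face and plate top meet: jig x = +50, y = -115, z = +8 mm; axes as the jig's. The stop runs from here 52 mm to -x. The guide, parallel to the rail, has its inner face 40 mm to -x of this point and reaches 26 mm from the stop towards +y.
- cover: Loose yellow block with a red patch on top, 36 mm (its x) by 56 (its y) by 16 high, about 60 g, flat on the plate; origin at the centre of its underside. Starts up to 0.4 rad askew to the jig, clear of the walls. Long sides (y) go along the rail; either end may lead. Home, its origin is at x = +32, y = -87, z = +8 mm of the jig and its rear 30 mm stick out of the pocket.
- lens_ring: Bystander: black plastic ring 34 mm across, 28 mm high, standing on the jig plate on the side away from the rail, near the pocket; origin at the centre of its underside.
- mug: Bystander: white mug 80 mm across, 95 mm high, standing on the bench to the left of the jig; origin at the centre of its underside.
- torch: Bystander: red torch with black head, 140 mm long (its x) and 46 mm wide, 44 mm high, lying on the bench to the right of the jig; origin on its underside, near the middle.
- screwdriver: Bystander: screwdriver with blue handle, 160 mm long (its x), about 30 mm high, lying on the bench on the right, nearer to the robot.
Not all that is in view belongs to the job. Several things have the shape of the cover; the one meant has the colours described above.

How it is judged:
By the outcome, as a careful person would: the job done as asked, in the order asked, and still so for the second after the job is handed in, with the robot touching nothing.
It also fails if it takes over 43 s, if anything falls off the work surface, if the arm or the gripper's body presses on something with over 40 N, if the wrist force passes 120 N, or if a joint passes its speed limit or range.

ROBOT

A 6-joint arm with a two-finger parallel gripper is mounted at the origin on the work surface. World frame = base frame: x ahead of the robot, y to its left, z up, the work surface at z = 0. Lengths are in m, angles in rad, forces in N, time in s.
With the tool pointing down it reaches from about 0.35 to 0.85 m from the base axis. Payload 8.1 kg.
Tool frame: the origin (TCP) lies between the finger pads; the fingertips stand 14 mm ahead of it and the grasp point (between the pads) lies 5 mm behind it; y points along the fingers, x is the direction in which the jaws open and shut, and the axes are right-handed (so a half turn about y gives the same grasp; the last joint's range is limited). The gripper opens to 93 mm and grips with 3 to 60 N. Pads are 15 mm wide; open, the fingers measure 128 mm over their backs; the gripper's body (75 mm by 188 mm) begins 65 mm behind the grasp point.
Start: joints at [1.194, 0.13, 1.488, -0, 1.523, -0.085], TCP at [0.173, 0.575, 0.233] pointing down, gripper open.
Joint ranges: [-2.96, 2.96], [-0.89, 2.26], [0.02, 2.5], [-1.34, 4.48], [0, 2.73], [-2.66, 2.66]. Speed limits (rad/s): [2.39, 2.39, 2.79, 3.14, 3.14, 3.14].

INTERFACE

Orientations are given as a unit quaternion [x, y, z, w].
In Python, from cell import * gives the robot as it stands.
- The arm moves only by the tool carry_out, never from a script. Its argument "targets" is one flat list of numbers, 7 for each row, row after row: the turn, a rotation vector about the tool's x, y, z in units of 10 degrees (1.0 is 10 degrees), then the shift along the tool's x, y, z in units of 60 mm (1.0 is 60 mm), then the finger opening in mm, from 0 to 93. A call has 1 to 8 rows; each row shifts and turns the commanded pose from where the row before left it, along the tool's axes as they then stand; what a row does not reach is not made up. A row lasts 1/8 s, in which the tool goes at most 62.5 mm and 10.7 degrees, less where a joint would pass 70% of its speed; a pose out of reach is approached as far as the arm can. A call is refused whole if a number of a shift passes 1 or a number of a turn 1, either way. A call with a gripper value outside its range is refused whole. The fingers move at their own pace and stop on an object; the grip force is fixed at half the most. Time passes only in rows, so rows that do not move let the fingers close. It gives the time, the measured TCP pose, the force and the opening at its end, in the units of the state.
- get_state(): the state, without advancing time (a new reading comes with each control period).
- get_image(name): name is "scene" or "top" or "wrist"; returns a dict with "image" (420x560x3 uint8, red, green, blue), "intrinsics" (3x3 intrinsics, pixels), "k1" (the pictures are not rectified: a ray, as slopes to the right and down, at radius r is drawn at 1 + k1 r^2 times it, then the intrinsics apply), "world_to_cam" (4x4, takes a point from world to camera coordinates). Camera axes: x right, y down, z forward; pixel columns grow to the right and rows downward; lengths in m; the calibration is good to about 2 mm. A picture is of the moment at which its call begins. There is no depth.
- hand_in(): hands the job in, once; it reports no verdict.
The state is a dict: "clock": time; "joint_positions": joint angles; "qvel": joint speeds; "effort": joint torques, N m; "eef_pos": TCP position; "tool_rot": TCP orientation; "wrist_force": force on the tool from outside, world axes, zero at the start; "moment": the same for the moment, N m; "grip_width": opening from 0.0 (shut) to 1.0 (fully open).
Only numpy, scipy, OpenCV 4.12 (cv2) and the standard library are available. Lean on these libraries where they do the work, as an engineer would, in place of code of your own. Each camera call takes 0.05 s, during which the arm holds its last target. There are 200 camera calls.

## Working session

There is one attempt and no reset: what is moved stays moved. The work goes in short steps, Python scripts to look and compute and a tool call to move; the robot and the scene stay as the last step left them, time stands still between calls to the robot, and variables do not carry over. Pictures are saved under pics/ and viewed, about 8 in all and at most 12, crops included, and the job is handed in when it is done.

Besides the shell and the picture viewer there is one more tool, called after "Call:" as name(argument=value, ...) on one line, values as JSON. carry_out: Moves the arm, as the interface text tells. Its arguments: {"type":"object","properties":{"targets":{"type":"array","items":{"type":"number"}}},"required":["targets"]}

```bash
mkdir -p pics; ls
python3 - <<'E'
from cell import *
import cv2
s=get_state();print(s)
for n in("top","scene"):
    d=get_image(n);cv2.imwrite(f"pics/{n}0.png",d["image"][:,:,::-1]);print(n,d["intrinsics"],d["k1"],d["world_to_cam"])
E
```

```text
pics
{'clock': 0.0, 'joint_positions': array([ 1.19360825e+00,  1.31174978e-01,  1.48926088e+00, -2.56655662e-05,
        1.52299056e+00, -8.54006227e-02]), 'qvel': array([-0.0011035 ,  0.00092192,  0.0004491 , -0.00151715,  0.00048681,
        0.00014997]), 'effort': array([ 2.19823050e-04, -5.59864318e+01, -4.91738105e+01,  7.67602259e-02,
        3.59794346e-02, -9.35649041e-05]), 'eef_pos': array([0.17238814, 0.57414123, 0.23158927]), 'tool_rot': array([ 0.56772489,  0.42145345, -0.42254656, -0.5670272 ]), 'wrist_force': array([-0.54908183,  0.45389212,  0.53170997]), 'moment': array([-0.01461938, -0.00033734, -0.03625918]), 'grip_width': 1.002799773379752}
top [[516.1793363    0.         287.49833017]
 [  0.         516.1793363  213.62225471]
 [  0.           0.           1.        ]] -0.18228181854218908 [[ 0.00494389 -0.99998694 -0.00129501 -0.01777312]
 [-0.98444571 -0.00463962 -0.17562776  0.51646493]
 [ 0.17561946  0.00214315 -0.9844558   1.10877862]
 [ 0.          0.          0.          1.        ]]
scene [[399.98913159   0.         280.4127868 ]
 [  0.         399.98913159 209.30241449]
 [  0.           0.           1.        ]] 0.03227338895443629 [[ 0.35225518  0.93577597  0.0154799  -0.19235916]
 [ 0.55688304 -0.19627735 -0.80706659 -0.23218823]
 [-0.75219516  0.29291388 -0.59025748  1.25541586]
 [ 0.          0.          0.          1.        ]]
```

View pics/top0.png

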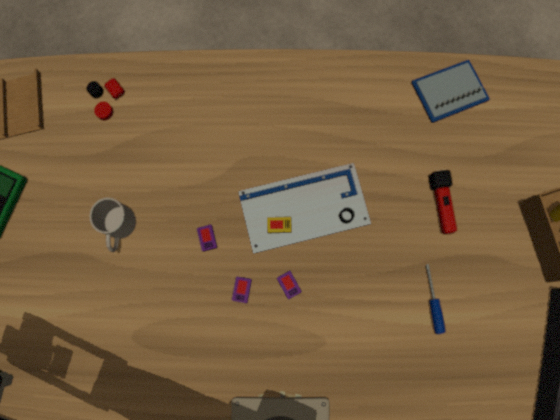

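View pics/scene0.png

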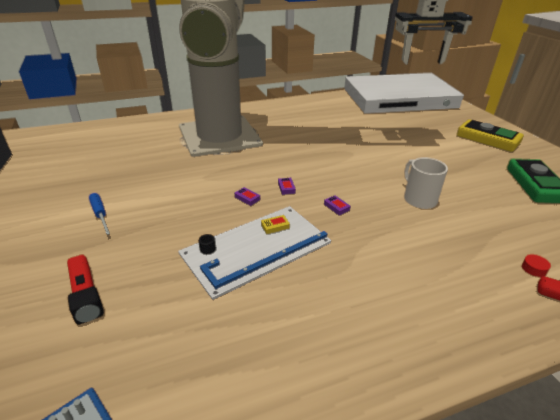

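The top view shows the jig around (305,208), with the rail on its upper edge and the stop and pocket at upper right (350,185). The lens ring is at (347,215). Candidates for the cover are yellow with red at (279,225), and purple with red at (207,238), (242,290) and (289,285). Only the first has the colours described and lies on the plate. I'll confirm it in a crop.

Run:
```python
import cv2
a=cv2.imread("pics/top0.png")[155:260,225:385]
cv2.imwrite("pics/crop0.png",cv2.resize(a,None,fx=5,fy=5,interpolation=cv2.INTER_CUBIC))
```

```text
(no output)
```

View pics/crop0.png

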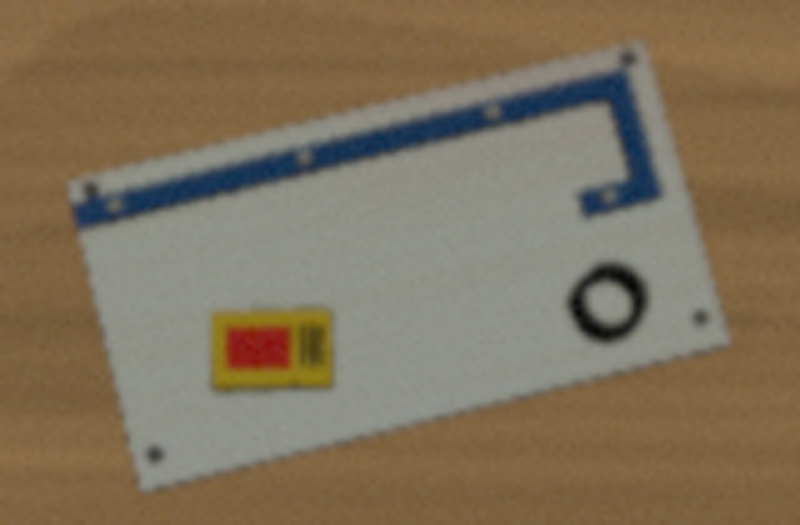

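```bash
cat > h.py <<'E'
import numpy as np,cv2
from cell import *
def ray(d,px,z):
    "pixels -> world xy at height z"
    K,k,T=np.array(d["intrinsics"]),d["k1"],np.array(d["world_to_cam"])
    n=cv2.undistortPoints(np.array(px,float).reshape(-1,1,2),K,np.array([k,0,0,0.]))[:,0]
    R,t=T[:3,:3],T[:3,3]; c=-R.T@t
    v=np.c_[n,np.ones(len(n))]@R
    return (c+v*((z-c[2])/v[:,2])[:,None])[:,:2]
def fit(loc,w):
    "rigid 2D: w = R loc + t; gives x,y,yaw,resid"
    loc,w=np.array(loc,float),np.array(w)
    a=(loc-loc.mean(0))@[1,1j];b=(w-w.mean(0))@[1,1j]
    th=np.angle((np.conj(a)*b).sum());R=rot(th)
    t=w.mean(0)-R@loc.mean(0)
    return t,th,np.linalg.norm(w-(loc@R.T+t),axis=1)
def rot(a): return np.array([[np.cos(a),-np.sin(a)],[np.sin(a),np.cos(a)]])
def tool():
    s=get_state();from scipy.spatial.transform import Rotation as Q
    return s,Q.from_quat(s["tool_rot"]).as_matrix()
E
cat > m.py <<'E'
from h import *
d=get_image("top")
f=lambda p:np.array(p)/5+[225,155]-.4
jl=np.array([[75,140],[75,-140],[-75,-140],[-75,140]])/1e3
t,th,r=fit(jl,ray(d,f([[70,183],[645,40],[730,345],[142,490]]),.008));print("jig",t,th,r)
cl=np.array([[18,28],[18,-28],[-18,-28],[-18,28]])/1e3
c,ch,r=fit(cl,ray(d,f([[213,311],[332,311],[332,386],[212,388]]),.024));print("cover",c,ch,r)
w=ray(d,f([[605,102],[80,228],[608,302]]),.018)
for q in [*w,c]: print("in jig",rot(th).T@(q-t))
print("rel yaw",ch-th)
np.save("jig.npy",[*t,th])
E
python3 m.py
```

```text
jig [ 0.53889006 -0.05400846] 0.25032194284317005 [0.00142203 0.00036304 0.00068247 0.00091105]
cover [0.495501   0.00383918] 0.009767993751040264 [0.00111845 0.00100075 0.00128174 0.00068722]
in jig [ 0.04849434 -0.11160417]
in jig [0.04953684 0.13914925]
in jig [-0.04312698 -0.08800957]
in jig [-0.02770696  0.06679284]
rel yaw -0.2405539490921298
```

```bash
cat > to.py <<'E'
import sys
from h import *
# to.py jx jy z yaw(jig, deg): remaining motion in tool units; tcp in jig
j=np.load("jig.npy");s,R=tool();p=s["eef_pos"]
yaw=np.arctan2(R[1,0],R[0,0]);cur=rot(j[2]).T@(p[:2]-j[:2])
print("t",s["clock"],"tcp jig mm",cur*1e3,"z",p[2]*1e3,"yaw jig deg",np.degrees(yaw-j[2]),"down",R[:,1],"F",s["wrist_force"],"grip",s["grip_width"])
if len(sys.argv)>3:
    a=[float(v) for v in sys.argv[1:]]
    w=j[:2]+rot(j[2])@[a[0]/1e3,a[1]/1e3]
    dy=-np.degrees((np.radians(a[3])+j[2]-yaw+np.pi)%(2*np.pi)-np.pi)
    d=np.array([*w,a[2]/1e3])-p
    print("turn y units",dy/10,"shift now",R.T@d/.06,"after turn",cv2.Rodrigues(np.array([0,np.radians(dy),0]))[0].T@(R.T@d)/.06)
E
python3 to.py -78 67 120 90
```

```text
t 0.15 tcp jig mm [-199.4091717   699.44462869] z 231.82324065878714 yaw jig deg 58.93645511102762 down [-5.49379077e-04 -1.33738409e-03 -9.99998955e-01] F [ 0.29399954  0.65809165 -0.42820711] grip 0.9997490164508288
turn y units -3.106354488897238 shift now [-7.98236896  1.87419452 -7.172476  ] after turn [-10.53857634   1.87419452  -2.0251012 ]
```

Call:
carry_out(targets=[0, -0.78, 0, 0, 0, 0, 0, 0, -0.78, 0, 0, 0, 0, 0, 0, -0.78, 0, 0, 0, 0, 0, 0, -0.77, 0, 0, 0, 0, 0, 0, 0, 0, -0.65, 0, -0.12, 0, 0, 0, 0, -0.65, 0, -0.12, 0, 0, 0, 0, -0.65, 0, -0.12, 0, 0, 0, 0, -0.65, 0, -0.12, 0])

```text
clock: 1.15
eef_pos: [0.2395, 0.4294, 0.2323]
tool_rot: [-0.433, -0.559, 0.559, 0.433]
wrist_force: [-0.1, -0.3, 0.2]
grip_width: 0.187
```

Call:
carry_out(targets=[0, 0, 0, -0.7, 0.1, -0.14, 0, 0, 0, 0, -0.7, 0.1, -0.14, 0, 0, 0, 0, -0.7, 0.1, -0.14, 0, 0, 0, 0, -0.7, 0.1, -0.14, 0, 0, 0, 0, -0.7, 0.1, -0.14, 0, 0, 0, 0, -0.7, 0.1, -0.14, 0, 0, 0, 0, -0.7, 0.1, -0.14, 0, 0, 0, 0, -0.7, 0.1, -0.14, 0])

```text
clock: 2.15
eef_pos: [0.3881, 0.1206, 0.1844]
tool_rot: [0.433, 0.559, -0.559, -0.433]
wrist_force: [0.7, 0.7, -0.6]
grip_width: 0.005
```

```bash
python3 to.py -78 67 60 90
```

```text
t 2.15 tcp jig mm [-102.88412688  206.49252095] z 184.3534148688302 yaw jig deg 90.04071696151706 down [ 1.52244990e-04  7.24252492e-05 -9.99999986e-01] F [ 0.68353093  0.68149561 -0.61759788] grip 0.005110252039748191
turn y units 0.004071696151707766 shift now [-2.32523651  2.07255005 -0.41274026] after turn [-2.32494261  2.07255005 -0.41439257]
```

Call:
carry_out(targets=[0, 0, 0, -0.58, 0.4, -0.1, 0, 0, 0, 0, -0.58, 0.4, -0.1, 0, 0, 0, 0, -0.58, 0.4, -0.1, 0, 0, 0, 0, -0.58, 0.4, -0.1, 0, 0, 0, 0, 0, 0.4, 0, 0, 0, 0, 0, 0, 0, 0, 0])

```text
clock: 2.9
eef_pos: [0.4435, -0.0071, 0.0625]
tool_rot: [-0.432, -0.558, 0.559, 0.435]
wrist_force: [-0.1, 0.5, -0.0]
grip_width: 0.002
```

```bash
python3 to.py -78 67 29 90
python3 - <<'E'
from h import *
for n in("top","wrist"):cv2.imwrite(f"pics/{n}1.png",get_image(n)["image"][:,:,::-1])
a=cv2.imread("pics/top1.png")[155:260,225:385]
b=cv2.imread("pics/wrist1.png")
a=cv2.resize(a,(640,420),interpolation=cv2.INTER_CUBIC)[:,:400]
cv2.imwrite("pics/both1.png",np.hstack([a,cv2.resize(b,(400,300))[:, :].copy() if 0 else cv2.copyMakeBorder(cv2.resize(b,(400,300)),0,120,0,0,0)]))
E
```

```text
t 2.9 tcp jig mm [-80.78324013  69.11707397] z 62.51425992216203 yaw jig deg 89.9807815062584 down [-4.88781810e-03  7.14814589e-04 -9.99987799e-01] F [-0.06191175  0.50067879 -0.02646155] grip 0.0024875817357697325
turn y units -0.0019218493741584588 shift now [-0.03633124  0.55828557 -0.04894493] after turn [-0.03634766  0.55828557 -0.04893274]
```

View pics/both1.png

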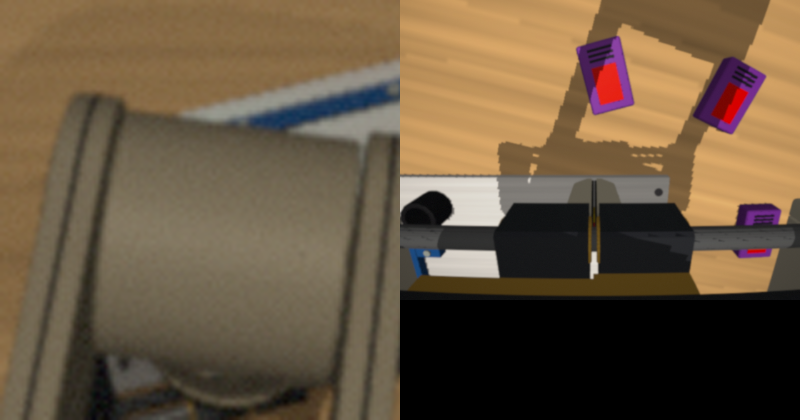

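Call:
carry_out(targets=[0, 0, 0, 0, 0.2, 0, 0, 0, 0, 0, 0, 0.2, 0, 0, 0, 0, 0, 0, 0.16, 0, 0, 0, 0, 0, 0, 0, 0, 0, 0, 0, 0, 0, 0, -0.12, 0, 0, 0, 0, 0, 0, -0.12, 0, 0, 0, 0, 0, 0, -0.1, 0, 0, 0, 0, 0, 0, -0.1, 0])

```text
clock: 4.0
eef_pos: [0.4718, -0.0003, 0.0312]
tool_rot: [0.434, 0.559, -0.559, -0.433]
wrist_force: [-0.4, -0.8, 0.4]
grip_width: 0.01
```

Call:
carry_out(targets=[0, 0, 0, 0, 0, -0.1, 0, 0, 0, 0, 0, 0, -0.1, 0, 0, 0, 0, 0, 0, -0.1, 0, 0, 0, 0, 0, 0, -0.1, 0, 0, 0, 0, 0, 0, -0.1, 0, 0, 0, 0, 0, 0, -0.1, 0, 0, 0, 0, 0, 0, -0.1, 0, 0, 0, 0, 0, 0, 0, 0])

```text
clock: 5.0
eef_pos: [0.5124, 0.0101, 0.0311]
tool_rot: [0.434, 0.559, -0.559, -0.433]
wrist_force: [-0.4, -0.2, 0.6]
grip_width: 0.007
```

```bash
python3 to.py 6.5 67 29 90
python3 - <<'E'
from h import *
cv2.imwrite("pics/scene2.png",cv2.resize(get_image("scene")["image"][200:300,170:340,::-1],None,fx=4.5,fy=4.5,interpolation=cv2.INTER_CUBIC))
E
```

```text
t 5.0 tcp jig mm [-9.80206012 68.69677408] z 31.12733920958111 yaw jig deg 90.04796642340993 down [ 3.81218896e-04  3.24728206e-06 -9.99999927e-01] F [-0.42449818 -0.19709981  0.64555796] grip 0.007059810892301395
turn y units 0.004796642340993742 shift now [-0.02850377  0.0355588  -0.27166409] after turn [-0.02827633  0.0355588  -0.27168786]
```

View pics/scene2.png

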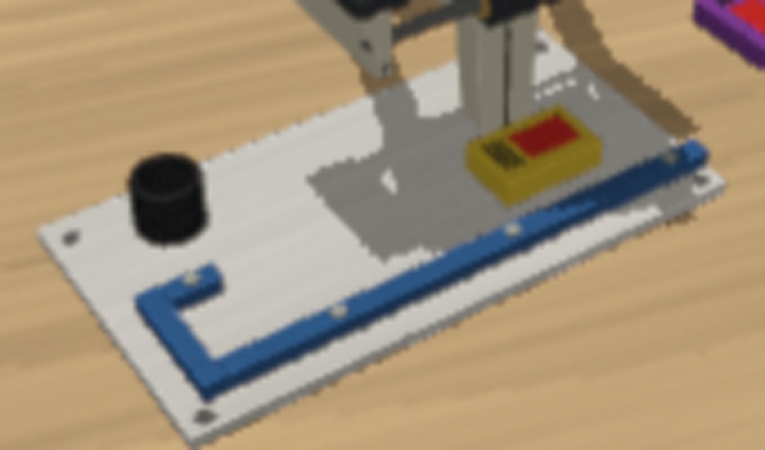

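The picture shows the cover at crop (533,155), now parallel to the rail and about 15 mm from it. I'll carry on gently.

Call:
carry_out(targets=[0, 0, 0, 0, 0, -0.06, 0, 0, 0, 0, 0, 0, -0.06, 0, 0, 0, 0, 0, 0, -0.06, 0, 0, 0, 0, 0, 0, -0.04, 0, 0, 0, 0, 0, 0, -0.03, 0, 0, 0, 0, 0, 0, 0, 0])

```text
clock: 5.8
eef_pos: [0.5265, 0.0138, 0.031]
tool_rot: [0.434, 0.559, -0.559, -0.433]
wrist_force: [-0.1, -0.1, -0.8]
grip_width: 0.007
```

Call:
carry_out(targets=[0, 0, 0, 0, 0, -0.02, 0, 0, 0, 0, 0, 0, -0.01, 0, 0, 0, 0, 0, 0, 0, 0])

```text
clock: 6.18
eef_pos: [0.5282, 0.0142, 0.031]
tool_rot: [0.433, 0.559, -0.559, -0.433]
wrist_force: [-0.6, -1.2, 1.0]
grip_width: 0.004
```

```bash
python3 to.py 6.5 67 29 90
python3 - <<'E'
from h import *
cv2.imwrite("pics/scene3.png",cv2.resize(get_image("scene")["image"][215:285,240:340,::-1],None,fx=6,fy=6,interpolation=cv2.INTER_CUBIC))
E
```

```text
t 6.175 tcp jig mm [ 6.51825228 68.74183937] z 31.039363663649837 yaw jig deg 90.04022888878089 down [ 8.77171115e-05  1.54083425e-05 -9.99999996e-01] F [-0.64051026 -1.23805289  1.01776315] grip 0.0036107746103660604
turn y units 0.004022888878090054 shift now [-0.0290302   0.03398956  0.00032761] after turn [-0.02903042  0.03398956  0.00030722]
```

View pics/scene3.png

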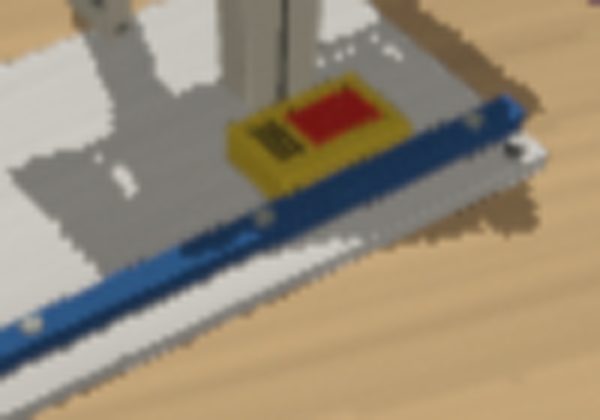

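The cover is parallel to the rail and almost touching it, with its front edge from (275,200) to (410,130). I'll press until a force shows.

Call:
carry_out(targets=[0, 0, 0, 0, 0, -0.02, 0, 0, 0, 0, 0, 0, 0, 0])

```text
clock: 6.48
eef_pos: [0.5284, 0.0142, 0.031]
tool_rot: [-0.433, -0.558, 0.559, 0.434]
wrist_force: [-4.6, -1.2, 5.2]
grip_width: 0.005
```

Call:
carry_out(targets=[0, 0, 0, 0, 0, -0.02, 0, 0, 0, 0, 0, 0, 0, 0])

```text
clock: 6.72
eef_pos: [0.5284, 0.0143, 0.0308]
tool_rot: [-0.432, -0.557, 0.56, 0.435]
wrist_force: [-11.1, -2.3, 9.5]
grip_width: 0.002
```

Call:
carry_out(targets=[0, 0, 0, 0, 0, -0.02, 0, 0, 0, 0, 0, 0, 0, 0])

```text
clock: 6.98
eef_pos: [0.5285, 0.0143, 0.0307]
tool_rot: [-0.432, -0.557, 0.561, 0.435]
wrist_force: [-16.4, -5.0, 15.8]
grip_width: 0.002
```

Contact with the rail shows as 17 N along the rail normal, at TCP jig x ≈ 6.6 as predicted. Next I back off, go round to the +y end and turn 90°.

Call:
carry_out(targets=[0, 0, 0, 0, 0, 0.08, 0, 0, 0, 0, 0, 0, 0.3, 0, 0, 0, 0, 0, 0, 0.3, 0, 0, 0, 0, 0.4, 0, 0, 0, 0, 0, 0, 0.55, 0, 0, 0, 0, 0.9, 0, 0, 0, 0, 0, 0, 0.9, 0, 0, 0, 0, 0, 0, 0.9, 0, 0, 0, 0, 0])

```text
clock: 7.98
eef_pos: [0.4782, 0.0604, 0.0312]
tool_rot: [0.553, 0.441, -0.44, -0.553]
wrist_force: [-0.2, -1.1, 0.1]
grip_width: 0.003
```

Call:
carry_out(targets=[0, 0.9, 0, 0, 0, 0, 0, 0, 0.9, 0, 0, 0, 0, 0, 0, 0.9, 0, 0, 0, 0, 0, 0, 0.9, 0, 0, 0, 0, 0, 0, 0.9, 0, 0, 0, 0, 0, 0, 0.9, 0, 0, 0, 0, 0, 0, 0.9, 0, 0, 0, 0, 0, 0, 0, 0, 0, 0, 0, 0])

```text
clock: 8.98
eef_pos: [0.4782, 0.0602, 0.0311]
tool_rot: [-0.701, -0.089, 0.089, 0.702]
wrist_force: [0.3, -0.1, -0.1]
grip_width: 0.009
```

```bash
python3 to.py 27 125 28 0
python3 - <<'E'
from h import *
a=get_image("scene")["image"][205:285,170:340,::-1]
cv2.imwrite("pics/s4.png",cv2.resize(a,None,fx=4.5,fy=4.5,interpolation=cv2.INTER_CUBIC))
E
```

```text
t 8.975 tcp jig mm [-30.51063755 125.71582614] z 31.145978839164105 yaw jig deg 0.09150703994577486 down [ 7.02830351e-04  1.42429712e-04 -9.99999743e-01] F [ 0.2950958  -0.05111316 -0.09457252] grip 0.009190063305042599
turn y units 0.00915070399457812 shift now [ 0.95845255  0.05311989 -0.01345928] after turn [ 0.95847283  0.05311989 -0.01192852]
```

View pics/s4.png

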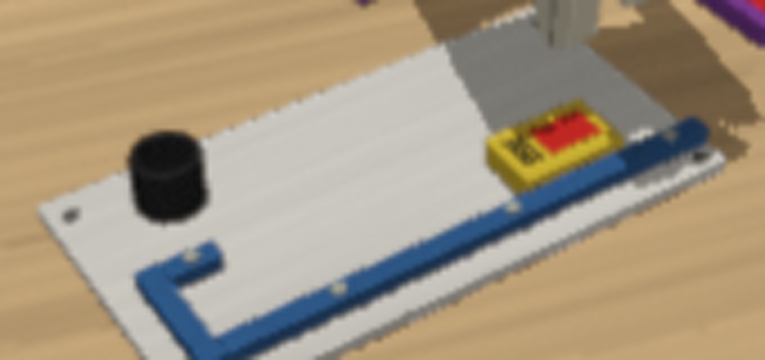

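The cover lies flat on the rail, around (555,150), well before the pocket, and the pusher is behind it. Next I line up on the rear end and slide it, with a slight bias towards the rail.

Call:
carry_out(targets=[0, 0, 0, 0.45, 0.05, 0, 0, 0, 0, 0, 0.44, 0, 0, 0, 0, 0, 0, 0, 0, -0.1, 0, 0, 0, 0, 0, 0, -0.1, 0, 0, 0, 0, 0, 0, -0.08, 0, 0, 0, 0, 0, 0, -0.05, 0, 0, 0, 0, 0.003, 0, -0.05, 0, 0, 0, 0, 0.003, 0, -0.05, 0])

```text
clock: 10.02
eef_pos: [0.5363, 0.0484, 0.028]
tool_rot: [-0.702, -0.088, 0.089, 0.702]
wrist_force: [-1.1, 0.1, -0.2]
grip_width: 0.002
```

Call:
carry_out(targets=[0, 0, 0, 0.003, 0, -0.08, 0, 0, 0, 0, 0.003, 0, -0.08, 0, 0, 0, 0, 0.003, 0, -0.08, 0, 0, 0, 0, 0.003, 0, -0.08, 0, 0, 0, 0, 0.003, 0, -0.08, 0, 0, 0, 0, 0.003, 0, -0.08, 0, 0, 0, 0, 0.003, 0, -0.08, 0, 0, 0, 0, 0.003, 0, -0.08, 0])

```text
clock: 11.02
eef_pos: [0.5474, 0.0114, 0.028]
tool_rot: [0.702, 0.088, -0.089, -0.702]
wrist_force: [-0.7, 0.7, -0.4]
grip_width: 0.004
```

Call:
carry_out(targets=[0, 0, 0, 0.003, 0, -0.08, 0, 0, 0, 0, 0.003, 0, -0.08, 0, 0, 0, 0, 0.003, 0, -0.08, 0, 0, 0, 0, 0.003, 0, -0.08, 0, 0, 0, 0, 0.003, 0, -0.08, 0, 0, 0, 0, 0.003, 0, -0.08, 0, 0, 0, 0, 0.003, 0, -0.08, 0, 0, 0, 0, 0, 0, 0, 0])

```text
clock: 12.02
eef_pos: [0.5572, -0.021, 0.0281]
tool_rot: [0.702, 0.088, -0.088, -0.701]
wrist_force: [0.2, 1.1, -0.2]
grip_width: -0.001
```

```bash
python3 to.py 27 -51.5 28 0
python3 - <<'E'
from h import *
a=get_image("scene")["image"][205:295,170:340,::-1]
cv2.imwrite("pics/s5.png",cv2.resize(a,None,fx=4.5,fy=4.5,interpolation=cv2.INTER_CUBIC))
E
```

```text
t 12.025 tcp jig mm [25.9300188  27.45811303] z 28.146652919980948 yaw jig deg 0.013784088898904662 down [ 4.31007957e-04 -1.86102429e-04 -9.99999890e-01] F [ 0.20649648  1.06147256 -0.20398001] grip -0.0007231514725896945
turn y units 0.0013784088898895121 shift now [ 0.01751552  0.00282861 -1.31597204] after turn [ 0.01783211  0.00282861 -1.31596779]
```

View pics/s5.png

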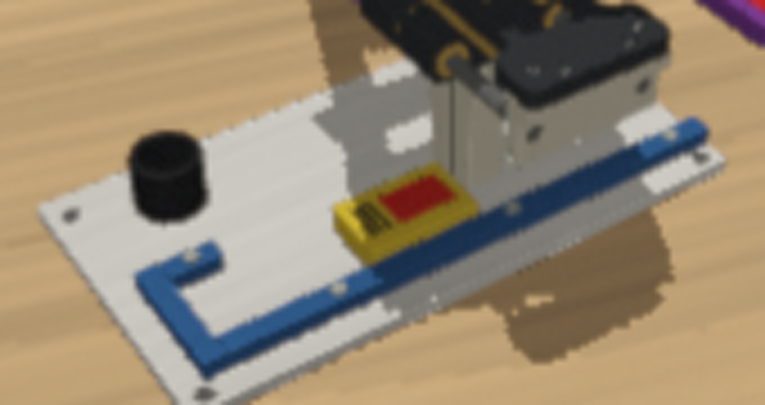

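The cover is flush with the rail, around (405,213), with the pocket straight ahead. I'll continue.

Call:
carry_out(targets=[0, 0, 0, 0.002, 0, -0.08, 0, 0, 0, 0, 0.002, 0, -0.08, 0, 0, 0, 0, 0.002, 0, -0.08, 0, 0, 0, 0, 0.002, 0, -0.08, 0, 0, 0, 0, 0.002, 0, -0.08, 0, 0, 0, 0, 0.002, 0, -0.08, 0, 0, 0, 0, 0.002, 0, -0.08, 0, 0, 0, 0, 0, 0, 0, 0])

```text
clock: 13.08
eef_pos: [0.5664, -0.0533, 0.0281]
tool_rot: [0.702, 0.088, -0.088, -0.701]
wrist_force: [0.3, 0.4, 0.0]
grip_width: 0.006
```

```bash
python3 to.py 28 -51.5 28 0
python3 - <<'E'
from h import *
a=get_image("scene")["image"][225:295,170:270,::-1]
cv2.imwrite("pics/s6.png",cv2.resize(a,None,fx=7,fy=7,interpolation=cv2.INTER_CUBIC))
E
```

```text
t 13.075 tcp jig mm [26.77782553 -6.15289795] z 28.14277196105668 yaw jig deg 0.013603644168706137 down [ 4.39208626e-04 -1.98657721e-04 -9.99999884e-01] F [0.27934867 0.38259107 0.02414041] grip 0.006210304553280115
turn y units 0.0013603644168702956 shift now [ 0.02018923  0.00261489 -0.7557891 ] after turn [ 0.02036868  0.00261489 -0.75578428]
```

View pics/s6.png

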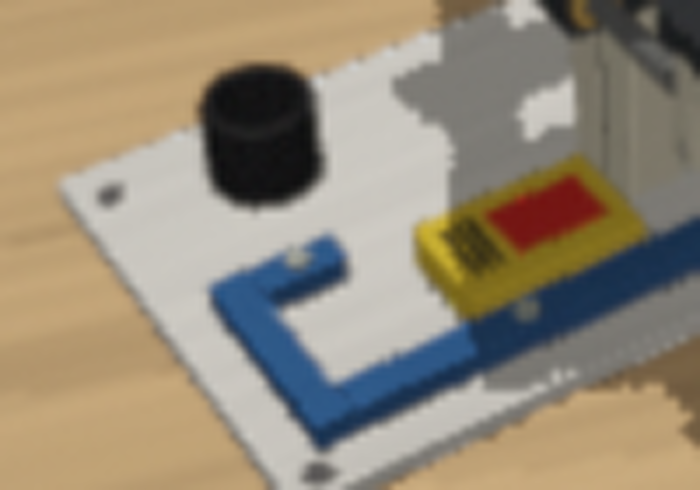

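The cover is still flush and about 15 mm short of the guide mouth (340,255), lined up with the pocket. Entering now.

Call:
carry_out(targets=[0, 0, 0, 0.002, 0, -0.08, 0, 0, 0, 0, 0.002, 0, -0.08, 0, 0, 0, 0, 0.002, 0, -0.08, 0, 0, 0, 0, 0.002, 0, -0.08, 0, 0, 0, 0, 0.002, 0, -0.08, 0, 0, 0, 0, 0.002, 0, -0.08, 0, 0, 0, 0, 0.002, 0, -0.08, 0, 0, 0, 0, 0, 0, 0, 0])

```text
clock: 14.12
eef_pos: [0.5755, -0.0857, 0.0282]
tool_rot: [0.702, 0.089, -0.088, -0.701]
wrist_force: [0.8, 0.2, -0.3]
grip_width: 0.006
```

Call:
carry_out(targets=[0, 0, 0, 0.002, 0, -0.05, 0, 0, 0, 0, 0.002, 0, -0.05, 0, 0, 0, 0, 0.002, 0, -0.04, 0, 0, 0, 0, 0.002, 0, -0.02, 0, 0, 0, 0, 0, 0, 0, 0])

```text
clock: 14.75
eef_pos: [0.5781, -0.0945, 0.028]
tool_rot: [0.702, 0.088, -0.088, -0.702]
wrist_force: [-0.4, 0.4, 0.3]
grip_width: 0.002
```

```bash
python3 to.py 28 -51.5 28 0
```

```text
t 14.75 tcp jig mm [ 27.9531959 -48.9485151] z 27.998340694626062 yaw jig deg 0.03280825053269385 down [-1.72975604e-06 -4.01212126e-05 -9.99999999e-01] F [-0.42513709  0.36942549  0.34895669] grip 0.0019059967983676856
turn y units 0.0032808250532706572 shift now [ 7.55717711e-04 -2.60294024e-05 -4.25251890e-02] after turn [ 7.80068019e-04 -2.60294024e-05 -4.25247493e-02]
```

Call:
carry_out(targets=[0, 0, 0, 0.002, 0, -0.02, 0, 0, 0, 0, 0, 0, -0.02, 0, 0, 0, 0, 0, 0, 0, 0])

```text
clock: 15.12
eef_pos: [0.5781, -0.0946, 0.028]
tool_rot: [-0.7, -0.088, 0.089, 0.703]
wrist_force: [-4.1, 9.7, 6.3]
grip_width: 0.006
```

Call:
carry_out(targets=[0, 0, 0, 0.002, 0, -0.02, 0, 0, 0, 0, 0, 0, 0, 0])

```text
clock: 15.38
eef_pos: [0.5781, -0.0947, 0.028]
tool_rot: [-0.7, -0.088, 0.089, 0.703]
wrist_force: [-6.7, 13.9, 9.8]
grip_width: 0.005
```

Call:
carry_out(targets=[0, 0, 0, 0.002, 0, -0.02, 0, 0, 0, 0, 0, 0, 0, 0])

```text
clock: 15.62
eef_pos: [0.5782, -0.0948, 0.028]
tool_rot: [-0.699, -0.088, 0.09, 0.704]
wrist_force: [-9.1, 19.2, 13.1]
grip_width: 0.007
```

Contact with the stop shows as 21 N along the rail, with a 4 N share into the rail, but 2.5 mm earlier than predicted. I back away and look.

Call:
carry_out(targets=[0, 0, 0, 0, 0, 0.08, 0, 0, 0, 0, 0, 0, 0.15, 0, 0, 0, 0, 0, 0, 0.3, 0, 0, 0, 0, 0, -0.5, 0.2, 0, 0, 0, 0, 0, -0.8, 0.3, 0, 0, 0, 0, 0, -0.8, 0.5, 0, 0, 0, 0, -0.2, -0.4, 0.8, 0, 0, 0, 0, -0.2, 0, 0.9, 0])

```text
clock: 16.62
eef_pos: [0.5091, 0.0844, 0.1812]
tool_rot: [0.702, 0.09, -0.086, -0.701]
wrist_force: [-0.0, 0.8, -0.0]
grip_width: 0.002
```

Call:
carry_out(targets=[0, 0, 0, -0.3, 0, 0.8, 0, 0, 0, 0, -0.3, 0, 0.8, 0, 0, 0, 0, -0.3, 0, 0.8, 0, 0, 0, 0, 0, 0, 0, 0])

```text
clock: 17.12
eef_pos: [0.4179, 0.2116, 0.178]
tool_rot: [-0.701, -0.09, 0.09, 0.702]
wrist_force: [0.4, -0.8, 0.8]
grip_width: 0.004
```

```bash
python3 to.py
python3 - <<'E'
from h import *
a=get_image("top")["image"][160:235,285:385,::-1]
cv2.imwrite("pics/t7.png",cv2.resize(a,None,fx=8,fy=8,interpolation=cv2.INTER_CUBIC))
E
```

```text
t 17.125 tcp jig mm [-51.37502926 287.31489626] z 177.9699510826777 yaw jig deg 0.3107942389119863 down [-6.18454931e-05  7.16364124e-04 -9.99999741e-01] F [ 0.39727839 -0.83302001  0.81538138] grip 0.003800875834450731
```

View pics/t7.png

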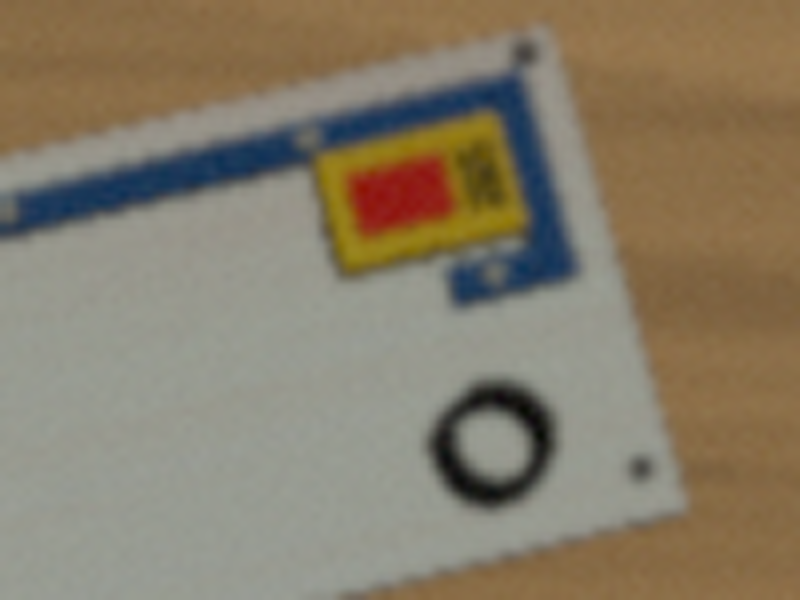

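The top view shows the cover's front edge on the stop (500–525, 112–230), its long side on the rail, and the ring unmoved (still full-frame 346.6, 215.4). I'll take one closer look with the wrist camera at the rail and stop seams.

```bash
python3 to.py 30 -160 180 0
```

```text
t 17.175 tcp jig mm [-50.60420923 285.66970867] z 178.04274084322347 yaw jig deg 0.24374031967535265 down [ 4.96005520e-04 -3.75065246e-05 -9.99999876e-01] F [ 0.69287925 -0.19950393 -0.81622524] grip 0.0011693037191066293
turn y units 0.024374031967535265 shift now [ 1.31180812 -0.03080534 -7.43348125] after turn [ 1.34341871 -0.03080534 -7.42783348]
```

Call:
carry_out(targets=[0, 0, 0, 0.16, 0, -0.9, 0, 0, 0, 0, 0.16, 0, -0.9, 0, 0, 0, 0, 0.16, 0, -0.9, 0, 0, 0, 0, 0.16, 0, -0.9, 0, 0, 0, 0, 0.16, 0, -0.9, 0, 0, 0, 0, 0.16, 0, -0.9, 0, 0, 0, 0, 0.16, 0, -0.9, 0, 0, 0, 0, 0.16, 0, -0.9, 0])

```text
clock: 18.18
eef_pos: [0.6021, -0.194, 0.1778]
tool_rot: [0.702, 0.088, -0.088, -0.701]
wrist_force: [0.0, 0.7, 0.5]
grip_width: 0.007
```

Call:
carry_out(targets=[0, 0, 0, 0, 0, 0, 0, 0, 0, 0, 0, 0, 0, 0])

```text
clock: 18.42
eef_pos: [0.6013, -0.1914, 0.1774]
tool_rot: [-0.701, -0.088, 0.088, 0.702]
wrist_force: [0.7, 0.7, 0.5]
grip_width: 0.005
```

```bash
python3 to.py
python3 - <<'E'
from h import *
cv2.imwrite("pics/w8.png",get_image("wrist")["image"][:,:,::-1])
E
```

```text
t 18.425 tcp jig mm [  26.39885    -148.56003475] z 177.39594270441097 yaw jig deg -0.06703483350997252 down [-1.04911960e-03  4.96102875e-04 -9.99999327e-01] F [0.72215324 0.71089902 0.45991834] grip 0.005253662127120137
```

View pics/w8.png

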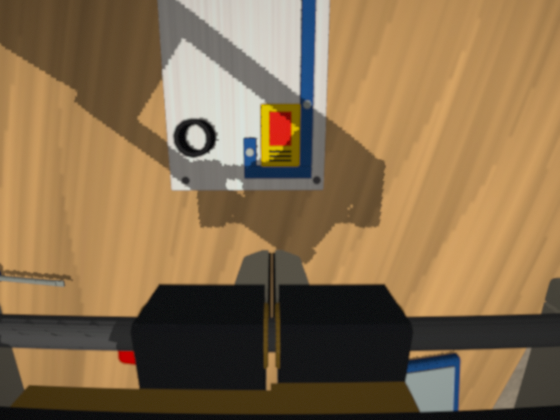

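The wrist view shows the cover at (280,135), parallel to the rail with its right edge at (300,105–165) meeting the rail. Its front edge is on the stop at (280,166), and the only gap is the spare width on the guide side. The tips are about 16 cm above the bench and touching nothing.

```bash
python3 -c "
from cell import *
print(hand_in())"
```

```text
the job is handed in; nothing more can be done
None
```

The yellow torch cover is home in the corner pocket, touching both the rail and the end stop, and I handed the job in at about 18.5 s. I used the shut fingertips throughout and never gripped or lifted it. I first pushed it flat against the blue rail well before the pocket. Then I slid it along the rail from its rear end, with a slight bias towards the rail, until it met the stop.

- **Contact forces:** pressing on the rail gave about 17 N. Pressing on the stop gave about 21 N along the rail, with about 4 N of it into the rail.
- **Final pictures:** the top and wrist views show the cover flush on the rail and the stop. The lens ring has not moved, and the arm is well clear. I did not measure the mug, torch or screwdriver afterwards, but the arm stayed well away from them.
- **One disagreement:** contact with the stop came about 2.5 mm earlier than my jig estimate predicted. My first look had already put the stop about 3 mm closer than its stated position. I take this as an error in my estimate, because the pictures show no gap at the stop.

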